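# Eject the washer from the coin board and stop it short of the cup

## Task

A nickel washer has got into one of the two sloping lanes of the coin board; the other lane holds a real coin. With one fingertip press down the ejector key beside the washer's lane so that the washer pops out of its pocket, and stop it in the lane with the other finger before it slides into the coin cup, without picking it up. Finish while still holding it stopped there with the finger, and leave the coin and the other things where they are.

Things in the scene. Friction and masses are not known exactly. Their poses are not given: they have to be found in the camera images.
- board: fixed wooden coin board: base 165 x 250 mm, two parallel sloping lanes in the middle, a deck 34 mm high along each side with an ejector key, and a low steel coin cup (28 mm high) across the foot of both lanes. Origin on the table under its middle; +x runs down the lanes towards the cup, level, +y to the board's left, +z up. Yaw up to 0.5. Lane centre lines at y = +40 (left) and -40 mm (right)
- ramp: the two lanes, tilted 22 degrees. Origin midway between the pocket centres, level with the ledges, 81 mm above the table; +x down the slope, +y left, +z square to the lanes. Pockets at x = 0, each closed by a lip 3 mm high at x = 21 to 24 mm; lanes end over the cup at x = 125 mm. The washer's centre is clear of the pocket past x = 42 mm; stop it before x = 98 mm
- lane_left_mid (a point): point on the left lane's centre line, level with its ledges, beside the left key: 96 mm down the slope from the pocket centre, 45 mm above the table. Lanes are 54 mm wide between walls 9 mm high (5 mm thick), with two slippery ledges 12 mm wide and between them an open finger groove 30 mm wide, 20 mm deep, all the way down below the pocket
- lane_right_mid (a point): the same point of the right lane, beside the right key
- key_left_top (a point): middle of the top of the left ejector key: level steel key, 28 mm (along board x) by 24 mm (along y), on the left deck at board x = 34, y = +102 mm, 62 mm square to the left of the left lane's centre line. Up, its top is 47 mm above the table, 2 mm above the ledges beside it
- key_right_top (a point): the same for the right ejector key: board x = 34, y = -102 mm, 62 mm to the right of the right lane's centre line
- key_left (a joint): travel of the left key, m: 0 up, 0.010 fully down (1 N at first, 5 N fully down; springs back). It lifts the disc in the left lane; at about 5 mm the disc clears the lip and slides off, reaching the cup in under half a second unless blocked. A finger as long as the pressing one, over the lane centre beside the key, dips into the groove as the key goes down and stands in the way
- key_right (a joint): the same for the right key and the right lane
- washer: the large nickel washer, outer diameter 50 mm, hole 22 mm, 6 mm thick, 75 g (varies), flat in the pocket of either lane. Origin at the centre of its underside, z along its axis
- coin: the real coin in the other lane's pocket: solid nickel disc without a hole, 49 mm across, 4 mm thick. Origin at the centre of its underside. Must stay in its pocket
- saucer: bystander: pale green jadeite saucer, 130 mm across, 20 mm high, on the left of the board. Origin under its centre
- washer_2: bystander: a like washer lying flat on the table left of the board. Origin under its centre
- washer_3: bystander: a like washer lying flat on the table right of the board. Origin under its centre
- thumb_guard: bystander: white rubber thumb guard, 24 mm across, 32 mm high, standing right of the board near the key. Origin under its centre
- crimper: bystander: waisted copper coin wrapper crimper, 38 mm across, 68 mm high, standing right of the board. Origin under its centre
- coin_roll: bystander: paper coin roll, 25 mm across, 60 mm long, lying on the table left of the board. Origin under its middle

How it is judged (in metres and radians):
On the way, in this order (a step that is already met when the one before it is completed fails the run):
1. the key beside the washer's lane is pressed (((y of washer in the frame of ramp above 0 m and value of joint key_left above 0.004 m) or (y of washer in the frame of ramp below 0 m and value of joint key_right above 0.004 m))), for 0.02 s.
2. the washer is out of its pocket and stopped in the lane by a finger (x of washer in the frame of ramp between 0.042 and 0.098 m and z of washer in the frame of ramp between -0.008 and 0.012 m and contact force between the fingers and washer above 0.03 N and linear speed of washer below 0.02 m/s), for 0.3 s.
At the end, for the whole second after the job is handed in: the washer lies in its lane, clear of the pocket lip and short of the cup (centre 42 to 98 mm down the slope from the pocket centre, less than 12 mm off the ledges), at rest (under 20 mm/s) with a finger touching it (over 0.03 N), and the coin is still in its pocket (moved less than 12 mm) (all of step 2 and distance of coin from where it was at the start of the episode below 0.012 m); the arm keeps its last pose, push and grip.
It fails at once if the washer slid away down the lane towards the cup (x of washer in the frame of ramp above 0.1 m).
It fails at once if the washer was lifted off the lane (z of washer in the frame of ramp above 0.025 m).
It fails at once if the coin was moved out of its pocket (distance of coin from where it was at the start of the episode above 0.015 m).
It fails at once if one of the bystanders was moved more than 25 mm (distance of any of saucer, washer_2, washer_3, thumb_guard, crimper, coin_roll from where it was at the start of the episode above 0.025 m).
It also fails if it takes over 32 s, if anything falls off the work surface, if the arm or the gripper's body presses on something with over 40 N, if the wrist force passes 120 N, or if a joint passes its speed limit or range.

## Robot

A 6-joint arm with a two-finger parallel gripper is mounted at the origin on the work surface. World frame = base frame: x ahead of the robot, y to its left, z up, the work surface at z = 0. Lengths are in mm, angles in rad, forces in N, time in s.
With the tool pointing down it reaches from about 250 to 775 mm from the base axis. Payload 4 kg.
Tool frame: the origin (TCP) lies between the finger pads; the fingertips stand 25 mm ahead of it and the grasp point (between the pads) lies 6 mm ahead of it; z points along the fingers, y is the line along which they close (so a half turn about z gives the same grasp; the last joint's range is limited). The gripper opens to 94 mm and grips with 3 to 60 N. Pads are 16 mm wide; open, the fingers measure 119 mm over their backs; the gripper's body (75 mm by 177 mm) begins 78 mm behind the grasp point.
Start: joints at [1.158, 0.087, 1.371, -0, 1.684, -0.103], TCP at [167.688, 523.834, 195.906] pointing down, gripper open.
Joint ranges: [-3.1, 3.1], [-0.76, 2.03], [0.27, 2.55], [-1.08, 4.22], [0.17, 2.65], [-2.57, 2.57]. Speed limits (rad/s): [2.79, 2.79, 3.14, 3.14, 3.14, 3.14].

## Interface

Orientations are given as a rotation vector (axis times angle).
In Python, from station import read_state, read_camera, close_job gives the robot as it stands. The module is installed in compiled form; this text tells all that it offers.
- The arm moves only by the shell command python3 -m pendant 'ROWS' [FORCE]. ROWS is JSON, a list of rows, each an object with "gripper": the finger opening in cm, from 0 to 9.4; "translation": the shift along the tool's x, y, z in cm, a list of three; "twist": the turn about the tool's z in degrees. In form: [{"gripper": gripper, "translation": [tx, ty, tz], "twist": twist}, ...]. A call has 1 to 8 rows; each row shifts and turns the commanded pose from where the row before left it, along the tool's axes as they then stand; what a row does not reach is not made up. A row lasts 1/10 s, in which the tool goes at most 50 mm and 8.59 degrees, less where a joint would pass 70% of its speed; a pose out of reach is approached as far as the arm can. A call with a gripper value outside its range is refused whole. The fingers move at their own pace and stop on an object; FORCE is the grip in N (left out, the last holds). Time passes only in rows, so rows that do not move let the fingers close. It gives the time, the measured TCP pose, the force, the opening and the grip force at its end, in the units of the state.
- read_state(): the state, without advancing time (a new reading comes with each control period).
- read_camera(name): name is "scene" or "side" or "wrist"; returns a dict with "color" (420x560x3 uint8, red, green, blue), "depth" (420x560 float32, mm along the optical axis (not along the pixel's ray), 0 where there is no reading), "fx", "fy", "cx", "cy" (pixels), "origin" and "orientation" of the camera in the world. Camera axes: x right, y up, looking along -z (the intrinsics and any distortion apply to the point x, -y, -z); pixel columns grow to the right and rows downward; lengths in mm; the calibration is good to about 2 mm. A picture is of the moment at which its call begins.
- close_job(): hands the job in; it is judged then, once.
The state is a dict: "time": time; "joints": joint angles; "dq": joint speeds; "joint_torque": joint torques, N m; "position": TCP position; "eef_rot": TCP orientation; "ft_force": force on the tool from outside, world axes, zero at the start; "ft_torque": the same for the moment, N m; "grip_width": finger opening in mm; "grip_force": force on a finger pad.
Only numpy, scipy, OpenCV 4.12 (cv2) and the standard library are available. Lean on these libraries where they do the work, as an engineer would, in place of code of your own. Each camera call takes 0.05 s, during which the arm holds its last target. There are 200 camera calls.

## Working session

There is one attempt and no reset: what is moved stays moved. The work goes in short steps, Python scripts to look and compute and a shell command to move; the robot and the scene stay as the last step left them, time stands still between calls to the robot, and variables do not carry over. Pictures are saved under pics/ and viewed, at most 10 in all, crops included, and the job is handed in when it is done.

```bash
mkdir -p pics; cat > h.py <<'E'
import numpy as np,cv2,pickle
from scipy.spatial.transform import Rotation as R
from station import read_state,read_camera
def rot(o):
    o=np.array(o,float); return o if o.shape==(3,3) else (R.from_rotvec(o).as_matrix() if o.shape==(3,) else R.from_quat(o).as_matrix())
def cloud(c):
    d=c["depth"];v,u=np.mgrid[:d.shape[0],:d.shape[1]]
    p=np.stack([(u-c["cx"])/c["fx"]*d,-(v-c["cy"])/c["fy"]*d,-d],-1)
    return p@rot(c["orientation"]).T+np.array(c["origin"])
E
python3 - <<'E'
from h import *
ims=[]
for n in["scene","side","wrist"]:
    c=read_camera(n); pickle.dump(c,open(n+".pkl","wb")); cv2.imwrite(f"pics/{n}0.png",c["color"][:,:,::-1])
    print(n,c["origin"],c["orientation"],c["fx"],(c["depth"]>0).mean())
s=read_state();print(s)
E
```

```text
scene [1149.69536587 -202.45777003  610.7091013 ] [0.79628264 0.48630623 1.03234249] 403.5664133509907 0.996062925170068
side [-224.81161133 -682.63457525  833.94313442] [ 0.92473842 -0.38698662 -0.77888876] 507.6283595915252 0.9959821428571428
wrist [ 92.9213663  548.33800955 383.55467912] [-0.24013028 -0.17270585  1.25246251] 336.20392285832474 0.9959523809523809
{'time': 0.15, 'joints': array([ 1.15790370e+00,  8.77889905e-02,  1.37187339e+00, -1.72475194e-05,
        1.68357715e+00, -1.03062026e-01]), 'dq': array([ 0.0006397 , -0.00089065, -0.0050515 ,  0.00045564,  0.000808  ,
        0.00227751]), 'joint_torque': array([ 1.16369269e-03, -3.40641868e+01, -3.02792752e+01,  7.18756788e-02,
        3.05004290e-02, -1.18359076e-04]), 'position': array([167.51449   , 523.42814582, 194.98810176]), 'eef_rot': array([-4.84677043e-01, -3.10357063e+00,  2.50784184e-03]), 'ft_force': array([-0.55668386,  0.0417248 ,  0.82024584]), 'ft_torque': array([-0.01906415,  0.005948  ,  0.00305815]), 'grip_force': 0.0, 'grip_width': 94.10042819999734}
```

View pics/scene0.png

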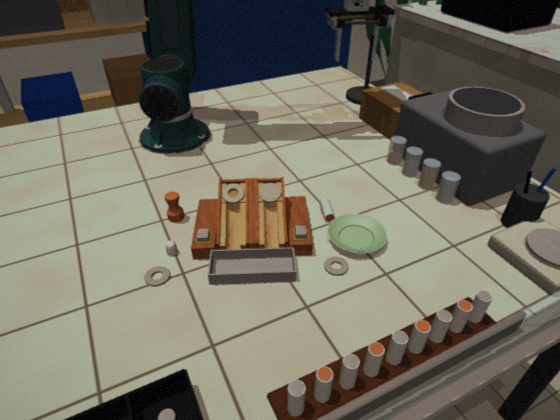

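View pics/side0.png

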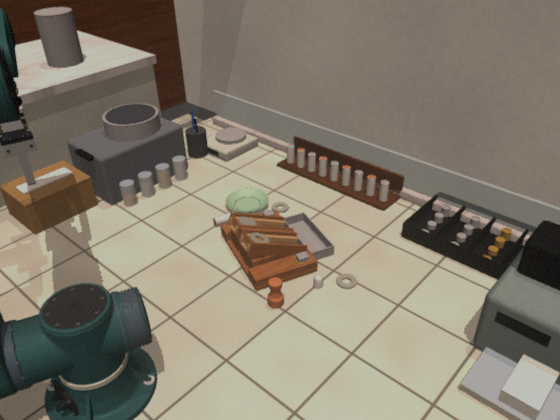

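The scene view shows the two pockets at (234,192), with a hole, and (270,192), solid. The keys are at (204,234) and (300,231), and the cup is at (253,266). So the washer looks to be in the right lane, next to the crimper and thumb guard.

```bash
python3 - <<'E'
from h import *
out=[]
for n,(u0,u1,v0,v1) in {"scene":(185,320,170,290),"side":(215,340,200,290)}.items():
    c=pickle.load(open(n+".pkl","rb"));P=cloud(c);hsv=cv2.cvtColor(c["color"],cv2.COLOR_RGB2HSV)
    roi=np.zeros(P.shape[:2],bool);roi[v0:v1,u0:u1]=1
    print(n,"table z",np.median(P[300:330,150:250,2]) )
    deck=roi&(hsv[...,1]>130)&(abs(P[...,2]-34)<5)
    print("deck",deck.sum(),cv2.minAreaRect(P[deck][:,:2].astype(np.float32)))
    key=(roi&(hsv[...,1]<90)&(abs(P[...,2]-47)<7)).astype(np.uint8)
    k,l,st,ce=cv2.connectedComponentsWithStats(key)
    for i in range(1,k):
        if st[i,4]>15: print("key",st[i],ce[i].round(1),np.median(P[l==i],0).round(1))
    pk=(roi&(hsv[...,1]<90)&(abs(P[...,2]-85)<15)).astype(np.uint8)
    k,l,st,ce=cv2.connectedComponentsWithStats(pk)
    for i in range(1,k):
        if st[i,4]>15: print("disc",st[i],ce[i].round(1),P[l==i].mean(0).round(1))
    a=cv2.resize(c["color"][v0-10:v1+15,u0-40:u1+20,::-1],None,fx=4 if n=="scene" else 4,fy=4,interpolation=cv2.INTER_CUBIC)[:600,:800]
    cv2.imwrite(f"pics/{n}crop.png",a); print("crop orig",u0-40,v0-10)
for n,uv in {"scene":[(204,234),(300,231),(234,186),(270,186)]}.items():
    for u,v in uv: print(uv,P[v,u]) if 0 else None
c=pickle.load(open("scene.pkl","rb"));P=cloud(c)
for u,v in [(204,234),(300,231),(234,186),(270,186),(175,205),(171,246),(157,276),(336,266),(327,210),(357,235)]: print(u,v,P[v,u].round(1))
E
```

```text
scene table z -0.04138049366639507
deck 2174 ((516.1644897460938, 41.416770935058594), (248.58892822265625, 167.1869659423828), 66.40608978271484)
key [295 226  12  11 121] [300.5 230.9] [608.  113.2  46.5]
key [197 229  12  12 127] [202.4 234.2] [526.8 -73.6  46.3]
disc [222 183  22  20 294] [232.6 192.5] [468.6  18.   85.1]
disc [259 182  22  20 337] [269.3 191.8] [499.9  91.7  83.7]
crop orig 145 160
side table z -1.3325420488706072
deck 1128 ((510.3985595703125, 40.13059997558594), (256.4893798828125, 165.5043487548828), 66.36384582519531)
key [262 210  13   6  50] [268.4 212.6] [600.7 114.7  45. ]
key [296 251  13  10  83] [301.8 255.8] [515.9 -74.   45.4]
disc [238 216  18   9 115] [245.9 220.5] [497.5  96.3  82.6]
disc [250 232  19  11 130] [258.4 237.3] [465.6  21.5  84. ]
crop orig 175 190
204 234 [527.  -70.5  46.3]
300 231 [608.  110.9  47.7]
234 186 [455.9  26.6  91.6]
270 186 [489.3  98.4  90.3]
175 205 [405.  -98.9  46. ]
171 246 [ 512.3 -138.6   28.3]
157 276 [ 554.4 -182.3    0.8]
336 266 [690.1 151.9   1.3]
327 210 [548.5 214.9  23.4]
357 235 [634.7 241.5   5.3]
```

View pics/scenecrop.png

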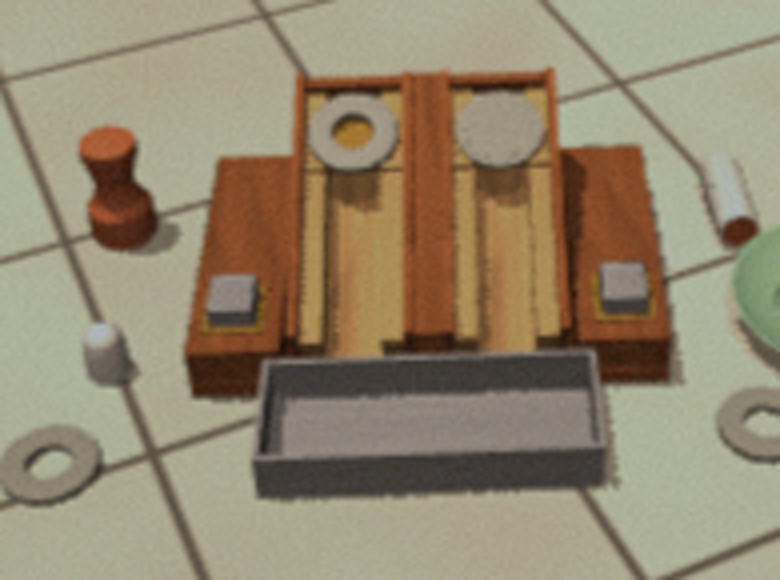

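The crop confirms it: the holed disc at (352,130) is in the right lane and the solid coin is at (500,128). The right key is at (232,298). Scene and side agree on a board yaw of about -0.41 and a centre near (534,34). Next I work out the approach in the tool axes.

```bash
cat >> h.py <<'E'
def plan(C,yaw,bx=34,by=-71):
    s=read_state();T=rot(s["eef_rot"]);Rb=R.from_euler('z',yaw).as_matrix()
    t=np.array([*C,0])+Rb@[bx,by,0]
    d=t-s["position"];d[2]=0
    yb=Rb[:,1];a=[]
    for sg in(1,-1):
        v=T.T@(sg*yb);a.append(np.degrees(np.arctan2(-v[0],v[1])))
    print("pos",s["position"].round(1),"target",t.round(1),"tool shift mm",(T.T@d).round(1),"twist options",np.round(a,1),"z-axis",T[:,2].round(3),"q",s["joints"].round(2),"t",s["time"],"F",s["ft_force"].round(2),"w",round(s["grip_width"],1))
E
python3 -c "
from h import *
plan((534,34),-0.41)"
```

```text
pos [167.5 523.4 195. ] target [536.9 -44.7   0. ] tool shift mm [-525.  -428.4    0.6] twist options [   5.7 -174.3] z-axis [-0.001 -0.002 -1.   ] q [ 1.16  0.09  1.37 -0.    1.68 -0.1 ] t 0.15 F [-0.56  0.04  0.82] w 94.1
```

```bash
python3 -m pendant '[{"gripper":5.0,"translation":[-3.2,-2.6,0],"twist":0},{"gripper":5.0,"translation":[-3.2,-2.6,0],"twist":0},{"gripper":5.0,"translation":[-3.2,-2.6,0],"twist":0},{"gripper":5.0,"translation":[-3.2,-2.6,0],"twist":0},{"gripper":5.0,"translation":[-3.2,-2.6,0],"twist":0},{"gripper":5.0,"translation":[-3.2,-2.6,0],"twist":0},{"gripper":5.0,"translation":[-3.2,-2.6,0],"twist":0},{"gripper":5.0,"translation":[-3.2,-2.6,0],"twist":0}]' >/dev/null
python3 -m pendant '[{"gripper":5.0,"translation":[-3.2,-2.6,0],"twist":0},{"gripper":5.0,"translation":[-3.2,-2.6,0],"twist":0},{"gripper":5.0,"translation":[-3.2,-2.6,0],"twist":0},{"gripper":5.0,"translation":[-3.2,-2.6,0],"twist":0},{"gripper":5.0,"translation":[-3.2,-2.6,0],"twist":0},{"gripper":5.0,"translation":[-3.2,-2.6,0],"twist":2.7},{"gripper":5.0,"translation":[0,0,0],"twist":3},{"gripper":5.0,"translation":[0,0,0],"twist":0}]'
python3 - <<'E'
from h import *
plan((534,34),-0.41)
c=read_camera("wrist");pickle.dump(c,open("wrist1.pkl","wb"));cv2.imwrite("pics/wrist1.png",c["color"][:,:,::-1])
E
```

```text
time: 1.75
position: [483.5, 39.5, 195.1]
eef_rot: [-0.642, -3.074, -0.0]
ft_force: [1.0, -0.8, 0.2]
grip_width: 49.8
grip_force: 0.0
pos [483.5  39.5 195.1] target [536.9 -44.7   0. ] tool shift mm [-82.6 -55.8  -0.1] twist options [-1.000e-01  1.799e+02] z-axis [-0.002  0.    -1.   ] q [-0.04 -0.06  1.52  0.    1.68 -1.19] t 1.75 F [ 1.04 -0.78  0.19] w 49.8
```

View pics/wrist1.png

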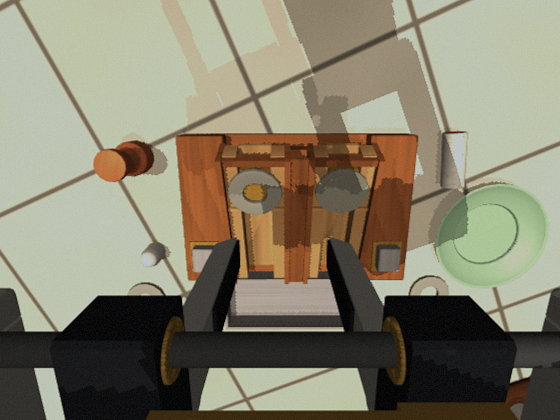

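The wrist view shows the washer at (254,190), the coin at (342,190), and the keys at (203,257) and (388,257). The deck corners are visible at (178,136) and (417,136). Next I refine the board pose from these.

```bash
python3 - <<'E'
from h import *
c=pickle.load(open("wrist1.pkl","rb"));P=cloud(c);hsv=cv2.cvtColor(c["color"],cv2.COLOR_RGB2HSV)
def m(n,u0,u1,v0,v1,z,t,smax=90,inv=False):
    roi=np.zeros(P.shape[:2],bool);roi[v0:v1,u0:u1]=1
    s=hsv[...,1]<smax
    k=roi&(s!=inv)&(abs(P[...,2]-z)<t)
    q=P[k]; 
    if len(q)>5:
        r=cv2.minAreaRect(q[:,:2].astype(np.float32));print(n,k.sum(),q.mean(0).round(1),np.round(r[0],1),np.round(r[1],1),round(r[2],1))
    return q
m("keyR",185,225,240,275,47,4);m("keyL",370,405,240,275,47,4)
m("washer",225,283,165,220,85,16,90);m("coin",312,372,165,220,85,16,90)
a=m("deckR",170,222,130,270,34,4,120,True);b=m("deckL",372,425,130,270,34,4,120,True)
print(cv2.minAreaRect(np.vstack([a,b])[:,:2].astype(np.float32)))
E
```

```text
keyR 337 [517.6 -73.6  46.7] [516.7 -75.6] [18.2 33. ] 37.7
keyL 545 [601.7 114.1  46.7] [602.8 114.4] [24.  28.2] 67.2
washer 1567 [466.8  19.4  86.3] [467.6  19. ] [48.4 46. ] 66.6
coin 1809 [498.4  92.4  84.7] [499.6  92.2] [47.7 45.1] 62.1
deckR 4377 [453.4 -44.5  33.9] [469.2 -48.4] [ 46.8 151.7] 66.3
deckL 4095 [539. 146.  34.] [550.5 139.2] [ 46.8 152.4] 68.7
((509.4938049316406, 44.500694274902344), (248.7838134765625, 151.64772033691406), 66.5262451171875)
```

```bash
python3 -c "
from h import *
plan((531.5,34.5),-0.411)"
```

```text
pos [483.2  40.3 195.4] target [534.3 -44.2   0. ] tool shift mm [-80.5 -57.1  -0.1] twist options [ 1.000e-01 -1.799e+02] z-axis [-0.001  0.    -1.   ] q [-0.03 -0.06  1.52  0.    1.68 -1.2 ] t 1.8 F [0.65 0.2  0.17] w 50.2
```

```bash
python3 -m pendant '[{"gripper":5.0,"translation":[-4.0,-2.8,0],"twist":0},{"gripper":5.0,"translation":[-4.0,-2.9,0],"twist":0},{"gripper":5.0,"translation":[0,0,0],"twist":0},{"gripper":5.0,"translation":[0,0,3.5],"twist":0},{"gripper":5.0,"translation":[0,0,3.5],"twist":0},{"gripper":5.0,"translation":[0,0,3.0],"twist":0},{"gripper":5.0,"translation":[0,0,1.0],"twist":0},{"gripper":5.0,"translation":[0,0,0],"twist":0}]'
python3 - <<'E'
from h import *
plan((531.5,34.5),-0.411)
c=read_camera("wrist");w=c["color"][120:420,80:480,::-1]
s=read_camera("scene");pickle.dump(s,open("scene2.pkl","wb"));
a=cv2.resize(s["color"][160:290,165:325,::-1],None,fx=4,fy=4)
cv2.imwrite("pics/s2.png",a);cv2.imwrite("pics/w2.png",cv2.resize(w,None,fx=1.5,fy=1.5))
E
```

```text
time: 2.6
position: [532.6, -42.2, 84.4]
eef_rot: [-0.635, -3.073, -0.0]
ft_force: [-0.6, 1.1, 0.2]
grip_width: 50.2
grip_force: 0.0
pos [532.6 -42.2  84.4] target [534.3 -44.2   0. ] tool shift mm [-2.4 -1.1 -0. ] twist options [   0.2 -179.8] z-axis [-0.004  0.001 -1.   ] q [-0.19  0.1   1.58  0.    1.47 -1.35] t 2.6 F [-0.58  1.07  0.23] w 50.2
```

View pics/s2.png

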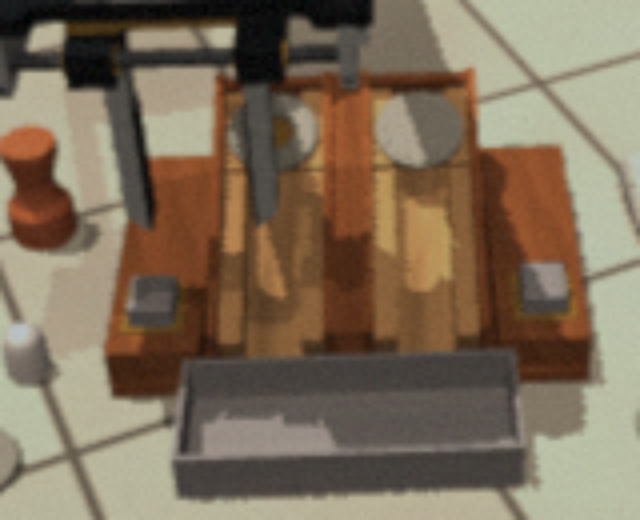

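View pics/w2.png

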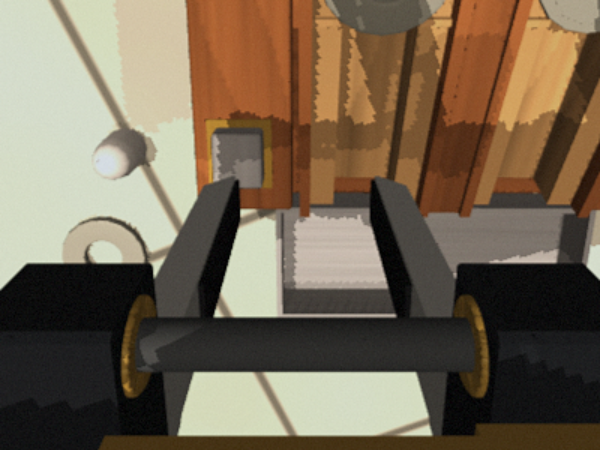

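Both views show the two fingers above the key and the lane. In the scene crop the tips are at (145,222) and (265,218), and the key is at (152,300). I check tip against key using depth before pressing.

```bash
python3 - <<'E'
from h import *
c=pickle.load(open("scene2.pkl","rb"));P=cloud(c)
s=read_state();T=rot(s["eef_rot"]);yaw=-0.411;Rb=R.from_euler('z',yaw).as_matrix();C=np.array([531.5,34.5,0])
B=(P-C)@Rb   # board frame
for n,(u0,u1,v0,v1) in {"press":(190,206,200,218),"stop":(222,236,200,217)}.items():
    q=B[v0:v1,u0:u1].reshape(-1,3);q=q[(q[:,2]>57)&(q[:,2]<85)&(q[:,0]>5)]
    print(n,len(q),q.min(0).round(1),q.max(0).round(1),np.median(q,0).round(1))
q=B[225:241,192:212].reshape(-1,3);q=q[abs(q[:,2]-46)<4];print("keyR",np.percentile(q,[3,50,97],axis=0).round(1))
print("tcp board",((s["position"]-C)@Rb).round(1))
E
```

```text
Traceback (most recent call last):
ValueError: zero-size array to reduction operation minimum which has no identity
```

```bash
python3 - <<'E'
from h import *
c=pickle.load(open("scene2.pkl","rb"));P=cloud(c)
s=read_state();Rb=R.from_euler('z',-0.411).as_matrix();C=np.array([531.5,34.5,0])
B=(P-C)@Rb
for u,v in [(200,205),(200,210),(201,213),(202,214),(230,205),(231,210),(231,213),(196,190),(229,190),(203,231)]: print(u,v,B[v,u].round(1))
p=lambda b:(lambda q:(c["cx"]+c["fx"]*q[0]/-q[2],c["cy"]-c["fy"]*q[1]/-q[2]))(rot(c["orientation"]).T@(C+Rb@np.array(b)-np.array(c["origin"])))
t=(s["position"]-C)@Rb;print("tcp",t.round(1))
for dy in(-31.2,31.2):
  for dx in(-8,8): print("tip pred",np.round(p([t[0]+dx,t[1]+dy,t[2]-25]),1))
print("keyR",np.round(p([34,-102,47]),1))
E
```

```text
200 205 [ 42.6 -95.9 126.3]
200 210 [ 43.9 -97.1 115. ]
201 213 [ 44.9 -95.9 108.3]
202 214 [ 41.6 -95.  102.9]
230 205 [ 43.3 -38.3 124.8]
231 210 [ 41.3 -37.5 110.7]
231 213 [ 41.8 -38.  103.4]
196 190 [ 43.7 -98.6 163.1]
229 190 [ 41.8 -37.5 159.7]
203 231 [  30.1 -100.7   47.8]
tcp [ 34.1 -69.7  87.6]
tip pred [202.3 224.4]
tip pred [201.5 229.5]
tip pred [232.7 223.4]
tip pred [232.3 228.6]
keyR [202.2 232.6]
```

```bash
python3 - <<'E'
from h import *
Rb=R.from_euler('z',-0.411).as_matrix();C=np.array([531.5,34.5,0])
print(((read_state()["position"]-C)@Rb).round(1),read_state()["time"])
for n in("scene","side","wrist"):
    c=read_camera(n);B=(cloud(c)-C)@Rb
    s=read_state();print(n,s["time"],((s["position"]-C)@Rb).round(1),s["joints"].round(3),np.round(c["origin"],1))
    for nm,(y0,y1) in {"press":(-112,-84),"stop":(-52,-28)}.items():
        q=B[(B[...,1]>y0)&(B[...,1]<y1)&(B[...,0]>20)&(B[...,0]<50)&(B[...,2]>53)&(B[...,2]<125)]
        if len(q)>5: print(nm,len(q),np.percentile(q,[1,50,99],axis=0).round(1).tolist())
    cv2.imwrite(f"pics/{n}3.png",c["color"][:,:,::-1])
E
```

```text
[ 34.1 -69.7  87.6] 2.7
scene 2.75 [ 34.7 -69.7  88.2] [-0.186  0.102  1.57   0.     1.465 -1.349] [1149.7 -202.5  610.7]
press 79 [[29.9, -105.0, 98.6], [43.7, -96.7, 112.2], [46.3, -93.0, 124.5]]
stop 69 [[29.7, -43.2, 98.5], [43.7, -37.0, 113.6], [46.7, -31.3, 124.3]]
side 2.8 [ 34.9 -69.8  88.3] [-0.187  0.102  1.57   0.     1.465 -1.349] [-224.8 -682.6  833.9]
press 67 [[21.7, -110.0, 99.4], [29.0, -105.2, 113.9], [40.4, -95.6, 124.3]]
stop 78 [[21.4, -47.8, 94.7], [28.5, -43.3, 110.9], [40.1, -30.8, 124.5]]
wrist 2.85 [ 34.9 -70.   88.2] [-0.187  0.102  1.57   0.     1.465 -1.349] [462.8 -11.4 276.7]
press 642 [[25.4, -105.9, 98.6], [26.3, -96.5, 113.8], [42.9, -94.1, 124.7]]
stop 629 [[25.3, -44.5, 98.2], [26.2, -42.1, 113.7], [42.7, -32.7, 124.7]]
```

All three cameras put the fingertips at z ≈ 98 with the TCP reading 88, so the real tips are about 10 mm above the reported TCP, not 25 mm ahead of it. I'll trust the cameras, shift 1.5 mm sideways, and go down in stages while watching the force.

```bash
python3 -m pendant '[{"gripper":5.0,"translation":[0,-0.15,0.4],"twist":0},{"gripper":5.0,"translation":[0,0,0.4],"twist":0},{"gripper":5.0,"translation":[0,0,0.4],"twist":0},{"gripper":5.0,"translation":[0,0,0],"twist":0}]'
python3 -m pendant '[{"gripper":5.0,"translation":[0,0,0.4],"twist":0},{"gripper":5.0,"translation":[0,0,0],"twist":0}]'
cat > tips.py <<'E'
from h import *
Rb=R.from_euler('z',-0.411).as_matrix();C=np.array([531.5,34.5,0])
for n in("scene","side","wrist"):
    c=read_camera(n);B=(cloud(c)-C)@Rb
    s=read_state();print(n,s["time"],((s["position"]-C)@Rb).round(1),s["ft_force"].round(1))
    for nm,(y0,y1) in {"press":(-112,-86),"stop":(-54,-28)}.items():
        q=B[(B[...,1]>y0)&(B[...,1]<y1)&(B[...,0]>22)&(B[...,0]<50)&(B[...,2]>54)&(B[...,2]<115)]
        if len(q)>5: print(nm,len(q),np.percentile(q,[1,50,99],axis=0).round(1).tolist())
    pickle.dump(c,open(n+"_l.pkl","wb"))
E
python3 tips.py
```

```text
time: 3.25
position: [532.8, -44.9, 72.8]
eef_rot: [-0.638, -3.074, -0.0]
ft_force: [0.0, 0.1, -0.1]
grip_width: 50.0
grip_force: 0.0
time: 3.45
position: [533.1, -44.9, 69.1]
eef_rot: [-0.638, -3.075, -0.0]
ft_force: [0.6, -0.4, -0.6]
grip_width: 49.9
grip_force: 0.0
scene 3.5 [ 33.3 -72.1  69.4] [ 0.1  0.3 -0.1]
press 103 [[28.2, -107.7, 79.2], [42.6, -99.7, 99.0], [45.1, -95.6, 114.5]]
stop 85 [[32.2, -45.8, 80.2], [42.9, -39.9, 100.7], [45.1, -33.7, 114.7]]
side 3.55 [ 33.5 -72.   69.7] [ 0.1 -1.3 -0.7]
press 71 [[22.1, -111.3, 78.5], [30.4, -108.1, 98.6], [39.4, -97.4, 114.3]]
stop 79 [[22.2, -49.5, 77.4], [29.4, -46.3, 96.8], [38.3, -37.2, 114.6]]
wrist 3.6 [ 33.6 -72.   69.9] [0.7 0.3 1. ]
press 928 [[24.1, -108.2, 79.9], [24.9, -98.9, 100.7], [41.5, -96.3, 114.7]]
stop 925 [[24.0, -46.6, 79.8], [24.9, -43.9, 100.6], [41.6, -34.8, 114.7]]
```

Still no contact at TCP 70, with the tips at about 79.5. That confirms the tip offset, and the fingers are centred on the key (y -102) and the lane (y -40.5). I keep going down.

```bash
python3 -m pendant '[{"gripper":5.0,"translation":[0,0,0.7],"twist":0},{"gripper":5.0,"translation":[0,0,0.7],"twist":0},{"gripper":5.0,"translation":[0,0,0.7],"twist":0},{"gripper":5.0,"translation":[0,0,0.3],"twist":0},{"gripper":5.0,"translation":[0,0,0],"twist":0},{"gripper":5.0,"translation":[0,0,0],"twist":0}]'
python3 tips.py
```

```text
time: 4.2
position: [533.5, -44.9, 45.8]
eef_rot: [-0.638, -3.076, -0.0]
ft_force: [0.1, -0.1, 0.6]
grip_width: 49.6
grip_force: 0.0
scene 4.25 [ 33.8 -71.9  46.1] [ 0.3 -0.2 -0.4]
press 169 [[26.1, -107.8, 56.5], [43.1, -99.9, 87.1], [45.9, -95.6, 114.5]]
stop 144 [[28.5, -45.7, 57.7], [43.3, -39.4, 87.7], [45.9, -33.4, 114.3]]
side 4.3 [ 33.8 -71.9  46.2] [-0.6 -0.3  0. ]
press 125 [[22.1, -111.6, 59.7], [30.6, -108.2, 87.9], [40.1, -97.1, 113.8]]
stop 100 [[22.1, -50.6, 55.2], [28.7, -46.1, 78.5], [38.2, -37.2, 109.4]]
wrist 4.35 [ 33.9 -71.9  46.3] [ 0.4  0.1 -0.9]
press 2023 [[24.4, -108.2, 57.7], [25.3, -99.1, 93.9], [42.0, -96.2, 114.6]]
stop 2020 [[24.3, -46.5, 57.5], [25.2, -43.6, 93.8], [42.0, -34.5, 114.7]]
```

```bash
python3 -m pendant '[{"gripper":5.0,"translation":[0,0,0.7],"twist":0},{"gripper":5.0,"translation":[0,0,0.4],"twist":0},{"gripper":5.0,"translation":[0,0,0.4],"twist":0},{"gripper":5.0,"translation":[0,0,0.3],"twist":0},{"gripper":5.0,"translation":[0,0,0],"twist":0},{"gripper":5.0,"translation":[0,0,0],"twist":0},{"gripper":5.0,"translation":[0,0,0],"twist":0}]'
python3 - <<'E'
from h import *
c=read_camera("scene");cv2.imwrite("pics/s4.png",cv2.resize(c["color"][160:290,165:325,::-1],None,fx=2.5,fy=4))
w=read_camera("wrist");pickle.dump(w,open("w4.pkl","wb"))
a=cv2.resize(c["color"][160:290,165:325,::-1],(390,320));b=cv2.resize(w["color"][90:330,130:430,::-1],(400,320))
cv2.imwrite("pics/both4.png",np.hstack([a,b]))
s=read_state();print(s["position"],s["ft_force"])
E
```

```text
time: 5.05
position: [534.0, -45.1, 28.3]
eef_rot: [0.638, 3.075, 0.0]
ft_force: [-0.2, 0.5, 4.0]
grip_width: 49.4
grip_force: 2.4
[533.99953289 -45.01933542  28.30535167] [2.16560518 0.04537791 3.413177  ]
```

View pics/both4.png

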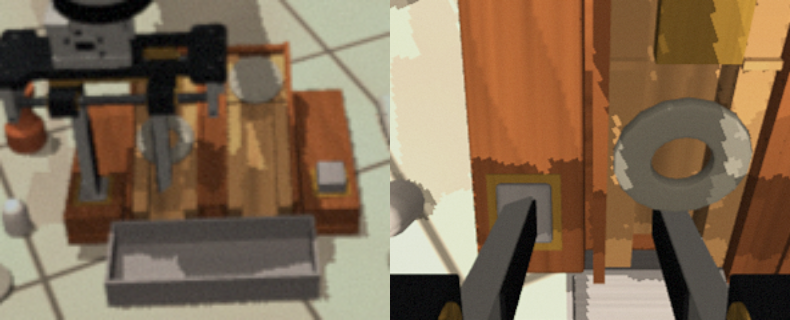

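The key is fully down. The washer has popped out of its pocket and rests against the stop finger: in the right half it is at (683,155) with the finger at (685,215). The coin is still in its pocket at (255,75). I hold for a moment and measure the washer.

```bash
python3 -m pendant '[{"gripper":5.0,"translation":[0,0,0],"twist":0},{"gripper":5.0,"translation":[0,0,0],"twist":0},{"gripper":5.0,"translation":[0,0,0],"twist":0},{"gripper":5.0,"translation":[0,0,0],"twist":0},{"gripper":5.0,"translation":[0,0,0],"twist":0}]'
cat > ws.py <<'E'
from h import *
Rb=R.from_euler('z',-0.411).as_matrix();C=np.array([531.5,34.5,0]);Rr=Rb@R.from_euler('y',22,degrees=True).as_matrix();O=C+Rb@[-55,0,81]
for c in(pickle.load(open("w4.pkl","rb")),read_camera("wrist")):
    q=(cloud(c)-O)@Rr;hsv=cv2.cvtColor(c["color"],cv2.COLOR_RGB2HSV)
    m=(hsv[...,1]<95)&(abs(q[...,1]+40)<29)&(q[...,2]>3)&(q[...,2]<13)&(q[...,0]>15)&(q[...,0]<88)
    r=cv2.minAreaRect(q[m][:,:2].astype(np.float32));(x,y),rad=cv2.minEnclosingCircle(q[m][:,:2].astype(np.float32))
    print(m.sum(),r,(x,y,rad),np.percentile(q[m],[2,50,98],axis=0).round(1).tolist())
print(read_state()["time"],read_state()["ft_force"])
E
python3 ws.py
```

```text
time: 5.65
position: [534.0, -45.0, 28.1]
eef_rot: [0.638, 3.075, 0.0]
ft_force: [1.9, -0.6, 4.8]
grip_width: 50.0
grip_force: 2.5
5772 ((59.16717529296875, -39.79512023925781), (49.725929260253906, 49.09952163696289), 27.588865280151367) (61.150108337402344, -40.657596588134766, 27.22441291809082) [[35.9, -62.2, 3.6], [55.6, -40.2, 5.8], [82.8, -18.2, 7.6]]
5796 ((59.23363494873047, -39.753440856933594), (50.147953033447266, 48.78097152709961), 35.7685546875) (61.44659423828125, -40.424076080322266, 27.192867279052734) [[35.9, -62.2, 3.5], [55.5, -40.2, 5.8], [82.8, -18.2, 7.9]]
5.7 [ 1.90053367 -0.83848444  5.17590346]
```

```bash
python3 -c "
from station import close_job
print(close_job())"
```

```text
the job is handed in; nothing more can be done
None
```

The job is handed in: the right key is held down and the washer rests against the other finger about 60 mm down the right lane (42 to 98 mm allowed); the coin was still in its pocket in the last picture, but the hand-in gave no verdict.

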